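# Seat the D-shaped check weight in its nest on the balance

### The job

Weigh the D-shaped steel weight: pick it up by its bar grip, turn it so that its flat side matches the flat side of the D-shaped nest on the balance, lower it into the nest until it sits flat on the bottom, and only then let go (do not drop it in). Leave the two round weights where they are.

Things in the scene. Friction and masses are not known exactly. Their poses are not given: they have to be found in the camera images.
- d_weight: D-shaped steel weight, 0.5 kg: disc 72 mm across, 22 mm thick, one side cut straight. On top a bar grip 14 mm thick (x), 44 mm long (y, parallel to the flat), from 22 to 52 mm above the underside. Origin: on the underside, below the middle of the bar, near the centre of mass; x points at the flat (at x = +22 mm, 66 mm long; round back at x = -28, sides at y = +-36 mm), z up. Starts upright.
- nest: Fixed D-shaped aluminium nest on the pan of the white balance: flat black floor 74 mm above the bench, rim 20 mm higher, 80 x 102 mm outside, inner faces sloping: 4 mm room all round the weight at the floor, 11 mm at the mouth. Origin: on the floor, where the weight's origin should rest; x points at the nest's flat side, z up; seated, axes agree. The seated disc's top stands 2 mm above the rim.
- round_large: Bystander: fully round steel weight, 72 mm in diameter, 22 mm thick, with the same bar grip as the D-shaped weight. Origin: centre of the underside.
- round_small: Bystander: fully round steel weight, 50 mm in diameter, 20 mm thick, with the same bar grip. Origin: centre of the underside.
Not all that is in view belongs to the job. Leave any orange look-alike of the d_weight alone.

How it is judged:
On the way:
1. the D-shaped weight, still held by the fingers, is brought down inside the nest to within 15 mm of its floor (horizontal distance between d_weight and nest below 0.02 m and z of d_weight in the frame of nest below 0.015 m and contact force between the fingers and d_weight above 1 N), for 0.05 s.
At the end, for the whole second after the job is handed in: The D-shaped weight rests upright and still on the nest's floor (origins within 12 mm level and 4 mm in height, tilt under 0.1 rad), its flat along the nest's flat within 0.35 rad, and each round weight is within 30 mm of where it started (horizontal distance between d_weight and nest below 0.012 m and z of d_weight in the frame of nest between -0.004 and 0.004 m and angle between the x axis of d_weight and the x axis of nest, either way round below 0.35 rad and angle between d_weight's own z axis and vertical below 0.1 rad and linear speed of d_weight below 0.02 m/s and distance of each of round_large, round_small from where it was at the start of the episode below 0.03 m); the robot touches nothing.
It fails at once if a round weight is moved more than 30 mm (distance of any of round_large, round_small from where it was at the start of the episode above 0.03 m).
It also fails if it takes over 38 s, if anything falls off the work surface, if the arm or the gripper's body presses on something with over 40 N, if the wrist force passes 120 N, or if a joint passes its speed limit or range.

### The arm

A 7-joint arm with a two-finger parallel gripper is mounted at the origin on the work surface. World frame = base frame: x ahead of the robot, y to its left, z up, the work surface at z = 0. Lengths are in m, angles in rad, forces in N, time in s.
With the tool pointing down it reaches from about 0.425 to 0.925 m from the base axis. Payload 6.8 kg.
Tool frame: the origin (TCP) lies midway between the tips of the shut fingers; the grasp point (between the pads) lies 19 mm behind it; x points along the fingers, y is the direction in which the jaws open and shut, and the axes are right-handed (so a half turn about x gives the same grasp; the last joint's range is limited). The gripper opens to 85 mm and grips with 20 to 120 N. Pads are 22 mm wide; open, the fingers measure 114 mm over their backs; the gripper's body (76 mm by 85 mm) begins 54 mm behind the grasp point. The pads swing forward as they close: fully open they stand 13 mm farther back than shut.
Start: joints at [-1.457, 0.477, 0.022, 1.555, -0.011, 1.109, -0.083], TCP at [0.148, 0.658, 0.208] pointing down, gripper open.
Joint ranges: [-2.96, 2.96], [-0.34, 2.1], [-1.41, 1.46], [0.24, 2.44], [-1.37, 4.51], [0.17, 1.92], [-2.96, 2.96]. Speed limits (rad/s): [2.39, 2.39, 3.14, 3.14, 3.14, 3.14, 3.14].

### API

Orientations are given as a rotation vector (axis times angle).
In Python, from bench import r, viewer, nets gives the robot as it stands.
- The arm moves only by the shell command python3 -m pendant 'ROWS' [FORCE]. ROWS is JSON, one flat list of numbers, 5 for each row, row after row: the finger opening in mm, from 0 to 85.4, then the shift along the tool's x, y, z in mm, then the turn about the tool's x in rad. A call has 1 to 20 rows; each row shifts and turns the commanded pose from where the row before left it, along the tool's axes as they then stand; what a row does not reach is not made up. A row lasts 1/8 s, in which the tool goes at most 62.5 mm and 10.7 degrees, less where a joint would pass 70% of its speed; a pose out of reach is approached as far as the arm can. A call with a gripper value outside its range is refused whole. The fingers move at their own pace and stop on an object; FORCE is the grip in N (left out, the last holds). Time passes only in rows, so rows that do not move let the fingers close. It gives the time, the measured TCP pose, the force and the opening at its end, in the units of the state.
- r.get_obs(): the state, without advancing time (a new reading comes with each control period).
- viewer.grab_frame(name): name is "scene" or "top" or "wrist"; returns (picture, depth): 384x512x3 uint8, red, green, blue; 384x512 float32, m along the optical axis (not along the pixel's ray), 0 where there is no reading.
- viewer.calibration(name): a dict with "mtx" (3x3 intrinsics, pixels), "world_to_cam" (4x4, takes a point from world to camera coordinates). Camera axes: x right, y up, looking along -z (the intrinsics and any distortion apply to the point x, -y, -z); pixel columns grow to the right and rows downward; lengths in m; the calibration is good to about 2 mm. A picture is of the moment at which its call begins: read the wrist's pose just before it. calibration takes no time and is no camera call; for the wrist camera it gives the pose at the moment of the call.
- r.hand_in(): hands the job in, once; it reports no verdict.
Trained networks look in the newest picture that a camera, given by its name, has taken for a name from the list of things; names that differ only in an ending like _2 or _b are one class to them, and where a whole thing is asked for, a point or a joint stands for the part that bears it (a point fixed in the world has none). Each returns a list of dicts, best first, with "score" (0 to 1); they miss things now and then, are a little off and sometimes report something else, mostly with a low value. They report only what shows in the picture. A call takes as long as a camera call. They do not tell look-alikes from the thing itself.
- nets.look_for(name, camera): "location" ([x, y, z] in m, in world coordinates, good to about 4 mm: the middle of the surface that is visible of it).
- nets.silhouettes(name, camera): "mask" (384x512 bool, what is visible of it).
The state is a dict: "clock": time; "joints": joint angles; "qvel": joint speeds; "tau": joint torques, N m; "tcp_pos": TCP position; "orientation": TCP orientation; "contact_force": force on the tool from outside, world axes, zero at the start; "moment": the same for the moment, N m; "grip_width": finger opening in m.
Only numpy, scipy, OpenCV 4.12 (cv2) and the standard library are available. Lean on these libraries where they do the work, as an engineer would, in place of code of your own. Each camera call takes 0.05 s, during which the arm holds its last target. There are 200 camera calls.

## Working session

There is one attempt and no reset: what is moved stays moved. The work goes in short steps, Python scripts to look and compute and a shell command to move; the robot and the scene stay as the last step left them, time stands still between calls to the robot, and variables do not carry over. Pictures are saved under pics/ and viewed, about 8 in all and at most 12, crops included, and the job is handed in when it is done.

```bash
mkdir -p pics
cat > h.py <<'E'
import numpy as np, cv2
from bench import r, viewer, nets
def grab(n):
    c=viewer.calibration(n); p,d=viewer.grab_frame(n); return p,d,c
def cloud(d,c):
    K=c["mtx"]; v,u=np.mgrid[:384,:512]
    X=np.stack([(u-K[0,2])/K[0,0]*d,-(v-K[1,2])/K[1,1]*d,-d,np.ones_like(d)],-1)
    return (X@np.linalg.inv(c["world_to_cam"]).T)[...,:3]
def save(n,p): cv2.imwrite("pics/"+n+".png",p[...,::-1])
E
python3 - <<'E'
from h import *
ims=[]
for n in("scene","top"):
    p,d,c=grab(n); ims.append(p)
    for k in("d_weight","nest","round_large","round_small"):
        print(n,k,[(np.round(x["location"],3),round(x["score"],2)) for x in nets.look_for(k,n)])
save("a",cv2.resize(np.hstack(ims),(800,300)))
save("top",ims[1])
o=r.get_obs();print(o["tcp_pos"],o["orientation"],o["clock"],c)
E
```

```text
scene d_weight [(array([ 0.392, -0.133,  0.026]), 0.88), (array([ 0.513, -0.134,  0.022]), 0.65), (array([0.518, 0.004, 0.018]), 0.59)]
scene nest [(array([0.59 , 0.253, 0.08 ]), 0.59)]
scene round_large [(array([ 0.505, -0.29 ,  0.018]), 0.84)]
scene round_small [(array([ 0.664, -0.164,  0.024]), 0.74)]
top d_weight [(array([ 0.377, -0.125,  0.018]), 0.86), (array([ 0.497, -0.126,  0.021]), 0.82), (array([0.499, 0.005, 0.025]), 0.6)]
top nest [(array([0.584, 0.253, 0.072]), 0.82)]
top round_large [(array([ 0.496, -0.282,  0.023]), 0.63)]
top round_small [(array([ 0.651, -0.161,  0.02 ]), 0.64)]
[0.14845304 0.65843607 0.20794498] [ 0.1740641   1.56380573 -0.17423917] 0.5 {'mtx': array([[469.28119987,   0.        , 263.68533984],
       [  0.        , 469.28119987, 190.99068556],
       [  0.        ,   0.        ,   1.        ]]), 'world_to_cam': array([[-0.00823587, -0.99973606, -0.02144713, -0.01687334],
       [ 0.98141542, -0.01219332,  0.19150744, -0.53024026],
       [-0.19171841, -0.01947132,  0.98125681, -0.88172587],
       [ 0.        ,  0.        ,  0.        ,  1.        ]])}
```

View pics/a.png

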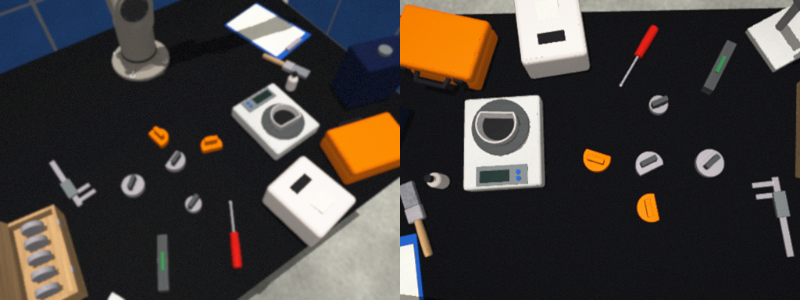

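View pics/top.png

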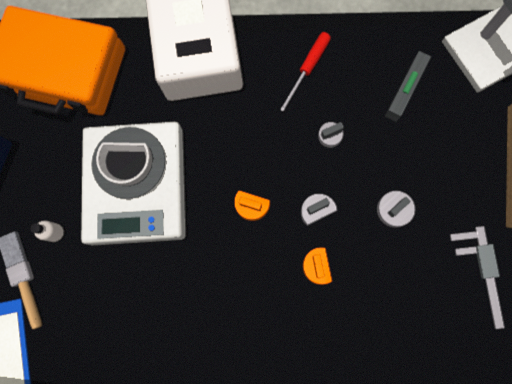

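The silver D-weight is at about (318,209) in the top picture, with its flat facing lower right. The orange look-alikes are at (252,206) and (317,266). The nest is at (125,161) with its flat at the top of the picture, towards world +x. Next I measure poses from the depth images.

```bash
cat >> h.py <<'E'
from scipy.spatial.transform import Rotation as R
def tool(): 
    o=r.get_obs(); return np.array(o["tcp_pos"]),R.from_rotvec(o["orientation"]).as_matrix(),o
def near(P,p,c,rad,z0,z1,sat=60):
    m=(np.hypot(P[...,0]-c[0],P[...,1]-c[1])<rad)&(P[...,2]>z0)&(P[...,2]<z1)
    q=p.astype(int); return m&(q.max(-1)-q.min(-1)<sat)
def rect(X): # min area rect, mm & angle of long side (deg, world)
    (cx,cy),(w,h),a=cv2.minAreaRect((X[:,:2]*1000).astype(np.float32))
    if h>w: w,h,a=h,w,a+90
    return np.round([cx,cy,w,h,(a+90)%180-90],1)
E
python3 - <<'E'
from h import *
p,d,c=grab("top"); P=cloud(d,c)
m=near(P,p,(.497,-.126),.045,.012,.03); b=near(P,p,(.497,-.126),.045,.042,.06)
print("disc",m.sum(),rect(P[m]),P[m].mean(0)); print("bar",b.sum(),rect(P[b]),P[b].mean(0))
for n in("round","small"):
    q={"round":(.496,-.282),"small":(.651,-.161)}[n]
    b=near(P,p,q,.045,.042,.06);print(n,rect(P[b]))
N=near(P,p,(.584,.253),.07,.084,.105); F=near(P,p,(.584,.253),.04,.066,.079)
print("rim",N.sum(),rect(P[N]),P[N].mean(0));print("floor",F.sum(),rect(P[F]),P[F].mean(0))
t,Rt,o=tool();print(Rt.round(3))
w=np.linalg.inv(viewer.calibration("wrist")["world_to_cam"])
print("cam in tool",(Rt.T@(w[:3,3]-t)).round(3)); print((Rt.T@w[:3,:3]).round(2))
E
```

```text
disc 555 [ 503.9 -127.7   71.2   49.6  -64. ] [ 0.49962153 -0.12821272  0.02251862]
bar 165 [ 501.7 -129.1   43.6   14.5  -64. ] [ 0.5007406  -0.12865534  0.05223451]
round [ 498.2 -289.3   44.3   13.7  -46.8]
small [ 658.5 -162.2   43.9   14.8  -66.4]
rim 693 [582.2 250.7 102.4  80.6  86.3] [0.5888679  0.25341275 0.09167197]
floor 992 [582.7 252.6  78.8  61.4  89.1] [0.58508569 0.25268232 0.0748007 ]
[[-0.     0.22   0.976]
 [-0.     0.976 -0.22 ]
 [-1.    -0.    -0.   ]]
cam in tool [-0.165 -0.    -0.08 ]
[[-0.    0.31 -0.95]
 [ 1.   -0.   -0.  ]
 [-0.   -0.95 -0.31]]
```

Run:
```python
from h import *
for n in("scene","top"):
    p,d,c=grab(n); P=cloud(d,c)[d>0]
    for s in np.linspace(0,1,8):
        q=np.array([.148+.437*s,.658-.406*s]); k=np.hypot(*(P[:,:2]-q).T)<.1
        print(n,q.round(2),k.sum(),P[k,2].max().round(3) if k.any() else "")
```

```text
scene [0.15 0.66] 1580 0.013
scene [0.21 0.6 ] 1767 0.022
scene [0.27 0.54] 1892 0.022
scene [0.34 0.48] 2137 0.026
scene [0.4  0.43] 2242 0.09
scene [0.46 0.37] 2023 0.09
scene [0.52 0.31] 2117 0.098
scene [0.58 0.25] 3642 0.098
top [0.15 0.66] 0 
top [0.21 0.6 ] 32 0.007
top [0.27 0.54] 2243 0.024
top [0.34 0.48] 5502 0.026
top [0.4  0.43] 7352 0.09
top [0.46 0.37] 6798 0.09
top [0.52 0.31] 6710 0.099
top [0.58 0.25] 7165 0.099
```

```bash
python3 -m pendant '[85,0,-21.4,36.9,0, 85,0,-21.4,36.9,0, 85,0,-21.4,36.9,0, 85,0,-21.4,36.9,0, 85,0,-21.4,36.9,0, 85,0,-21.4,36.9,0, 85,0,-21.4,36.9,0, 85,0,-21.4,36.9,0, 85,0,-21.4,36.9,0, 85,0,-21.4,36.9,0, 85,0,-21.4,36.9,0, 85,0,-21.4,36.9,0, 85,0,-21.4,36.9,0, 85,0,-21.4,36.9,0, 85,0,0,0,0, 85,0,0,0,0]'
cat > nest.py <<'E'
from h import *
import sys
p,d,c=grab("wrist"); P=cloud(d,c); P[d==0]=9
save(sys.argv[1],p)
N=near(P,p,(.585,.252),.075,.084,.105); F=near(P,p,(.585,.252),.05,.066,.079)&(p.max(-1)<80)
for n,m in(("rim",N),("floor",F)): print(n,m.sum(),rect(P[m]),P[m].mean(0).round(4))
# flat side: outer rim edge, largest x per y-bin in the central part
X=P[N]; e=[X[(abs(X[:,1]-y)<.002)][np.argmax(X[(abs(X[:,1]-y)<.002),0])] for y in np.arange(.252-.032,.252+.033,.004) if (abs(X[:,1]-y)<.002).any()]
e=np.array(e); f=np.polyfit(e[:,1],e[:,0],1); print("flat x at y=.252:",np.polyval(f,.252),"normal yaw deg",-np.degrees(np.arctan(f[0])),"res",np.std(e[:,0]-np.polyval(f,e[:,1])))
t,Rt,o=tool(); print(t.round(4),Rt.round(3),np.round(o["joints"],2),o["clock"])
E
python3 nest.py w1
```

```text
clock: 2.65
tcp_pos: [0.5861, 0.2531, 0.2079]
orientation: [0.174, 1.564, -0.174]
contact_force: [-0.6, 0.6, -0.1]
grip_width: 0.0849
rim 2416 [581.4 251.2 101.8  80.5  88.2] [0.5876 0.2509 0.0908]
floor 3695 [572.9 249.3  82.1  75.   88.9] [0.5818 0.2498 0.0727]
flat x at y=.252: 0.6211987841040676 normal yaw deg -2.0154314964329116 res 0.0002520303552918037
[0.5857 0.2538 0.2079] [[-0.001  0.218  0.976]
 [ 0.001  0.976 -0.218]
 [-1.     0.001 -0.001]] [-0.66  0.42  0.21  1.66 -0.1   1.07  0.93] 2.7
```

View pics/w1.png

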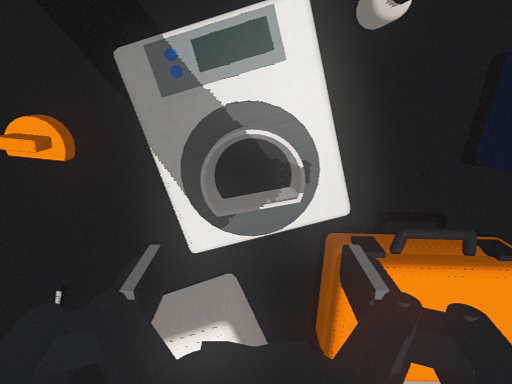

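Nest origin is about (0.5845, 0.251) with yaw near -2°: top and wrist agree within 1 mm and 2°. Next I go to the weight and turn.

```bash
python3 -m pendant '[85,0,-39.1,0,0, 85,0,-39.1,0,0, 85,0,-39.1,0,0, 85,0,-39.1,0,0, 85,0,-39.1,0,0, 85,0,-39.1,0,0, 85,0,-39.1,0,0, 85,0,-39.1,0,0, 85,0,-39.1,0,0, 85,0,-39.1,0,0, 85,0,0,0,0.18, 85,0,0,0,0.18, 85,0,0,0,0.18, 85,0,0,0,0.18, 85,0,0,0,0.18, 85,0,0,0,0.18, 85,0,0,0,0.18, 85,0,0,0,0.18, 85,0,0,0,0.18, 85,0,0,0,0.18]'
python3 -m pendant '[85,0,0,0,0.18, 85,0,0,0,0.18, 85,0,0,0,0.18, 85,0,0,0,0.18, 85,0,0,0,0.18, 85,0,0,0,0.18, 85,0,0,0,0.18, 85,0,0,0,0.18, 85,0,0,0,0.18, 85,0,0,0,0.18, 85,0,0,0,0.18, 85,0,0,0,0.18, 85,0,0,0,0.07, 85,0,0,0,0, 85,0,0,0,0]'
cat > wt.py <<'E'
from h import *
import sys
p,d,c=grab("wrist"); P=cloud(d,c); P[d==0]=9
save(sys.argv[1],p)
m=near(P,p,(.5015,-.129),.05,.012,.03); b=near(P,p,(.5015,-.129),.045,.042,.06)
for n,k in(("disc",m),("bar",b)): print(n,k.sum(),rect(P[k]),P[k].mean(0).round(4))
t,Rt,o=tool(); print(t.round(4),"y yaw",np.degrees(np.arctan2(Rt[1,1],Rt[0,1])),np.round(o["joints"],2),o["clock"])
q=rect(P[b]); e=np.array([q[0]/1000,q[1]/1000,.03])-t
print("shift to bar, tool mm (tip z=.03)",(Rt.T@e*1000).round(1), Rt.round(3))
E
python3 wt.py w2
```

```text
clock: 5.2
tcp_pos: [0.5006, -0.127, 0.208]
orientation: [1.536, 0.96, -1.535]
contact_force: [0.0, 0.2, 0.2]
grip_width: 0.0851
clock: 7.08
tcp_pos: [0.5006, -0.128, 0.2079]
orientation: [-1.541, 0.952, 1.542]
contact_force: [0.3, -0.6, -0.5]
grip_width: 0.085
disc 1567 [ 503.1 -128.5   71.9   49.8  -64.2] [ 0.5022 -0.1333  0.0208]
bar 494 [ 500.7 -130.1   43.3   13.8  -64.5] [ 0.501  -0.1306  0.0506]
[ 0.5006 -0.1282  0.208 ] y yaw -153.4851987388081 [-0.79  0.42  1.21  1.98 -0.46  1.05 -2.06] 7.125
shift to bar, tool mm (tip z=.03) [178.    0.8  -1.9] [[ 0.    -0.895 -0.446]
 [ 0.001 -0.446  0.895]
 [-1.    -0.     0.001]]
```

View pics/w2.png

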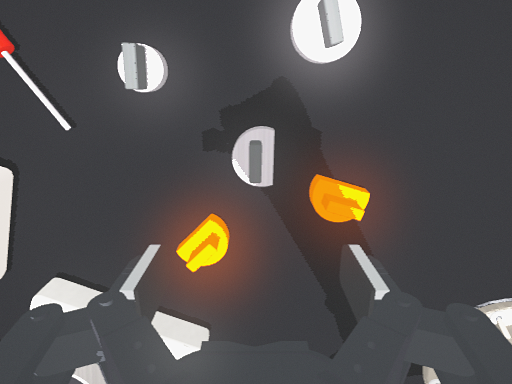

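The flat faces right in the wrist picture (tool +y) and the bar is at (255,160), centred between the fingers. Descend and grip.

```bash
python3 -m pendant '[85,33,0.8,-1.9,0.017, 85,33,0,0,0, 85,33,0,0,0, 85,33,0,0,0, 85,33,0,0,0, 85,12,0,0,0, 85,6,0,0,0, 85,0,0,0,0, 5,0,0,0,0, 5,0,0,0,0, 5,0,0,0,0, 5,0,0,0,0, 5,0,0,0,0, 5,0,0,0,0, 5,0,0,0,0, 5,0,0,0,0]' 60
```

```text
clock: 9.12
tcp_pos: [0.501, -0.1308, 0.0253]
orientation: [-1.528, 0.965, 1.528]
contact_force: [-0.4, 1.1, 5.1]
grip_width: 0.0114
```

```bash
python3 -m pendant '[5,0,0,0,0, 5,0,0,0,0, 5,-5,0,0,0, 5,-10,0,0,0, 5,-20,0,0,0, 5,0,0,0,0, 5,0,0,0,0]'
python3 - <<'E'
from h import *
p,d,c=grab("wrist"); P=cloud(d,c); save("w3",p)
p2,d2,c2=grab("top"); P2=cloud(d2,c2); t,Rt,o=tool()
m=near(P2,p2,t[:2],.045,.03,.075)&(P2[...,2]<.066); print(m.sum(),P2[m].mean(0) if m.any() else "",t,o["grip_width"],o["contact_force"])
save("t3",np.hstack([p,p2])[:, :][:, :]); cv2.imwrite("pics/c3.png",cv2.resize(np.hstack([p,p2])[...,::-1],(800,300)))
E
```

```text
clock: 10.0
tcp_pos: [0.5003, -0.1306, 0.0596]
orientation: [-1.528, 0.965, 1.529]
contact_force: [-1.6, -0.2, -5.1]
grip_width: 0.011
0  [ 0.50005928 -0.13063526  0.05938406] 0.011098191055238453 [ 1.98126488e-03  9.84204200e-01 -3.89216532e+00]
```

View pics/w3.png

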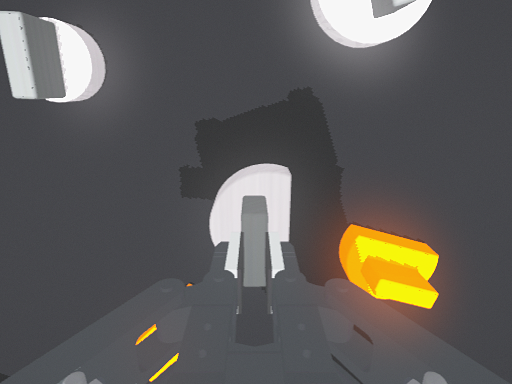

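Lifted: the wrist picture shows the D at (255,210) held by the bar, and the force is about -5 N. Carry it to the nest and turn.

```bash
python3 -m pendant '[5,-33,0,0,0, 5,-33,0,0,0, 5,-33,0,0,0, 5,-33,0,0,0, 5,0,-24,30.85,0, 5,0,-24,30.85,0, 5,0,-24,30.85,0, 5,0,-24,30.85,0, 5,0,-24,30.85,0, 5,0,-24,30.85,0, 5,0,-24,30.85,0, 5,0,-24,30.85,0, 5,0,-24,30.85,0, 5,0,-24,30.85,0, 5,0,0,0,-0.1, 5,0,0,0,-0.16, 5,0,0,0,-0.16, 5,0,0,0,-0.16, 5,0,0,0,-0.16, 5,0,0,0,-0.16]'
python3 -m pendant '[5,0,0,0,-0.16, 5,0,0,0,-0.16, 5,0,0,0,-0.16, 5,0,0,0,-0.16, 5,0,0,0,-0.16, 5,0,0,0,-0.16, 5,0,0,0,-0.16, 5,0,0,0,-0.16, 5,0,0,0,-0.16, 5,0,0,0,-0.16, 5,0,0,0,-0.16, 5,0,0,0,0, 5,0,0,0,0]'
cat > chk.py <<'E'
from h import *
import sys
p,d,c=grab("wrist"); P=cloud(d,c); P[d==0]=9; save(sys.argv[1],p)
t,Rt,o=tool(); print(t.round(4),"y yaw",np.degrees(np.arctan2(Rt[1,1],Rt[0,1])).round(1),np.round(o["joints"],2),o["clock"],np.round(o["contact_force"],1),o["grip_width"])
Q=(P-t)@Rt  # tool frame: x down
m=(abs(Q[...,1])<.06)&(abs(Q[...,2])<.06)&(abs(Q[...,0]-.003)<.006); print("held disc top in tool",m.sum(),rect(np.c_[Q[m][:,1],Q[m][:,2]]),Q[m][:,0].mean())
dx=np.array([.5845,.251,t[2]])-t; print("shift to nest, tool mm",(Rt.T@dx*1000).round(1),"turn",np.round(-np.radians(-2)+np.arctan2(Rt[1,1],Rt[0,1]),3), Rt[:,0].round(3))
E
python3 chk.py w4
```

```text
clock: 12.6
tcp_pos: [0.5843, 0.2504, 0.1909]
orientation: [-2.103, 0.236, 2.106]
contact_force: [0.8, 0.1, -5.0]
grip_width: 0.0111
clock: 14.22
tcp_pos: [0.5847, 0.2504, 0.1913]
orientation: [1.239, 1.19, -1.241]
contact_force: [0.1, -0.0, -4.3]
grip_width: 0.0108
[0.5848 0.2505 0.1915] y yaw -2.3 [-0.82  0.45  0.44  1.69 -0.22  1.04 -0.35] 14.275 [-0.2  0.7 -4.1] 0.01110371239351358
held disc top in tool 3730 [ -2.4 -10.6  52.5  46.9  -5. ] 0.004785953210224329
shift to nest, tool mm [-0.  -0.3 -0.5] turn -0.006 [-0.001 -0.    -1.   ]
```

View pics/w4.png

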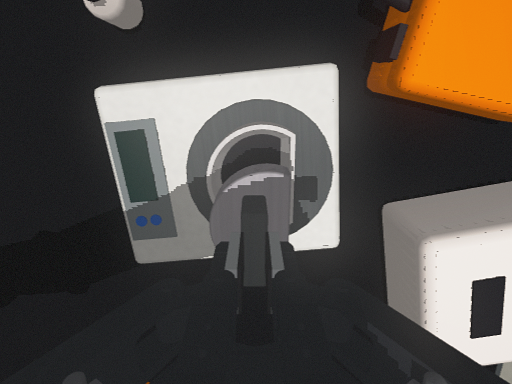

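Flats match: weight and nest both have their flat on the right in the wrist picture, and the offset is under 1 mm. Lower it.

```bash
python3 -m pendant '[5,20,-0.3,-0.5,0, 5,20,0,0,0, 5,15,0,0,0, 5,10,0,0,0, 5,7,0,0,0, 5,5,0,0,0, 5,3,0,0,0, 5,3,0,0,0, 5,0,0,0,0, 5,0,0,0,0]'
```

```text
clock: 15.52
tcp_pos: [0.5848, 0.2513, 0.1092]
orientation: [1.237, 1.191, -1.237]
contact_force: [0.6, 0.7, -3.7]
grip_width: 0.0112
```

Inside the mouth with no contact yet. Continue slowly.

```bash
python3 -m pendant '[5,2,0,0,0, 5,2,0,0,0, 5,2,0,0,0, 5,0,0,0,0, 5,0,0,0,0]'; python3 -m pendant '[5,1,0,0,0, 5,1,0,0,0, 5,0,0,0,0, 5,0,0,0,0]'; python3 -m pendant '[5,1,0,0,0, 5,0,0,0,0, 5,0,0,0,0]'
```

```text
clock: 16.15
tcp_pos: [0.5847, 0.2513, 0.103]
orientation: [1.237, 1.191, -1.237]
contact_force: [0.0, 0.3, -3.8]
grip_width: 0.0109
clock: 16.65
tcp_pos: [0.5847, 0.2512, 0.101]
orientation: [1.237, 1.191, -1.237]
contact_force: [-0.2, -0.3, -4.5]
grip_width: 0.011
clock: 17.02
tcp_pos: [0.5847, 0.2513, 0.1]
orientation: [1.237, 1.191, -1.237]
contact_force: [0.2, -0.8, -4.7]
grip_width: 0.0109
```

```bash
python3 -m pendant '[5,1,0,0,0, 5,0,0,0,0, 5,0,0,0,0]'; python3 -m pendant '[5,0.7,0,0,0, 5,0,0,0,0, 5,0,0,0,0]'
```

```text
clock: 17.4
tcp_pos: [0.5848, 0.2514, 0.0995]
orientation: [1.238, 1.191, -1.237]
contact_force: [-2.6, 0.3, 3.3]
grip_width: 0.0111
clock: 17.77
tcp_pos: [0.5849, 0.2514, 0.0994]
orientation: [1.238, 1.191, -1.237]
contact_force: [-5.1, -0.4, 8.2]
grip_width: 0.0108
```

It is on the floor at the expected height, with 8 N of support. Release and rise.

```bash
python3 -m pendant '[40,-0.4,0,0,0, 40,0,0,0,0, 40,0,0,0,0, 40,0,0,0,0, 40,0,0,0,0, 40,-5,0,0,0, 40,-15,0,0,0, 40,-30,0,0,0, 40,-40,0,0,0, 40,-40,0,0,0, 40,0,0,0,0]'
python3 - <<'E'
from h import *
p,d,c=grab("wrist"); P=cloud(d,c); P[d==0]=9; save("w5",p)
C=(.5845,.251); t,_,o=tool(); print(t,o["clock"],o["contact_force"])
b=near(P,p,C,.045,.117,.135); D=near(P,p,C,.034,.09,.102)
print("bar",b.sum(),rect(P[b]),P[b].mean(0)); X=P[D]; X=X[np.hypot(*(X[:,:2]-np.array(C)).T)<.028]
A=np.c_[X[:,:2]-C,np.ones(len(X))]; print("disc top plane (tilt x,y, z)",np.linalg.lstsq(A,X[:,2],rcond=None)[0].round(4),len(X))
p,d,c=grab("top");P=cloud(d,c)
for n,q in(("large",(.496,-.282)),("small",(.651,-.161))): print(n,rect(P[near(P,p,q,.045,.042,.06)]))
E
```

```text
clock: 19.15
tcp_pos: [0.5872, 0.2519, 0.2337]
orientation: [1.244, 1.189, -1.23]
contact_force: [0.2, 0.8, -0.3]
grip_width: 0.0399
[0.58586306 0.25153868 0.23132362] 19.2 [ 0.42085043 -0.15954985 -1.15082698]
bar 663 [585.3 250.9  43.3  13.6  88. ] [0.5854457  0.25182987 0.12443891]
disc top plane (tilt x,y, z) [-0.0005  0.0052  0.0948] 1409
large [ 498.2 -289.4   43.4   13.7  -46.8]
small [ 658.7 -162.2   44.3   15.   -65.3]
```

View pics/w5.png

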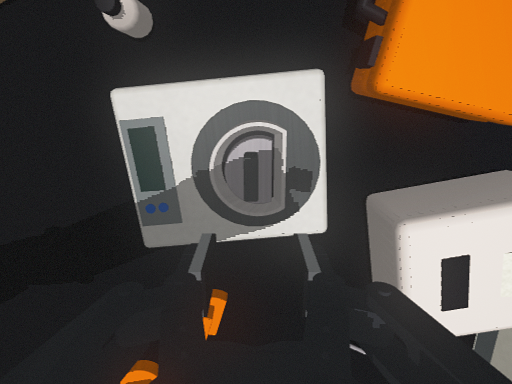

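The weight sits flat in the nest at (250,170), flats aligned, and the gripper is clear.

```bash
python3 -c "
from bench import r
print(r.hand_in())"
```

```text
the job is handed in; nothing more can be done
None
```

I gripped the D-shaped weight by its bar, turned it about 152° and lowered it into the nest. I let go only after it was on the floor, where the wrist force had risen to about 8 N upward. I handed in at about 19 s; the hand-in gives no verdict.

- **Seating:** the bar sits about 1 mm from my estimate of the nest's origin. The flats agree to within about 1°. The disc's top reads 94.8 mm high (96 mm expected, cameras good to about 2 mm), with a tilt of about 0.005 rad.
- **Round weights:** both are where they started, to within 0.3 mm in the top camera.
- **Gripper:** it stands clear above the balance and touches nothing.
- **Oddities:** the gripper's opening read 11 mm on the 14 mm bar, but the hold was secure. There was a small sideways force of about 5 N just before release, and the later checks showed no effect from it. No check failed.

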